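# Set the neck cutter in the bench collet

## Robot

A 6-joint arm with a two-finger parallel gripper is mounted at the origin on the work surface. World frame = base frame: x ahead of the robot, y to its left, z up, the work surface at z = 0. Lengths are in mm, angles in rad, forces in N, time in s.
With the tool pointing down it reaches from about 300 to 775 mm from the base axis. Payload 14.6 kg.
Tool frame: the origin (TCP) lies at the very end of the fingers, on their centre line; the grasp point (between the pads) lies 19 mm behind it (manip.grip_point_offset is the distance from the TCP to the grasp point, in mm); z points along the fingers, y is the line along which they close (so a half turn about z gives the same grasp; the last joint's range is limited). The gripper opens to 94 mm and grips with 3 to 60 N. Pads are 16 mm wide; open, the fingers measure 119 mm over their backs; the gripper's body (75 mm by 177 mm) begins 78 mm behind the grasp point.
Start: joints at [1.21, 0.3, 1.521, -0, 1.321, -0.067], TCP at [159.273, 526.423, 205.446] pointing down, gripper open.
Joint ranges: [-3.03, 3.03], [-0.79, 2.21], [0.23, 2.52], [-1.04, 4.18], [0, 3.07], [-2.55, 2.55]. Speed limits (rad/s): [2.22, 2.22, 2.57, 3.14, 3.14, 3.14].

## Interface

Orientations are given as [roll, pitch, yaw] about the fixed x, y, z axes, in that order (R = Rz(yaw) Ry(pitch) Rx(roll)).
In Python, from cell import telemetry, eyes, manip gives the robot as it stands.
- The arm moves only by the tool play_rows, never from a script. Its arguments are lists of equal length, an entry for each row: "translation": the shift along the world's x, y, z in m, a list of three; "yaw": the turn about the world's z in rad. A call has 1 to 12 rows; each row is the pose to reach, as a shift and turn from the pose commanded when the call began; what a row does not reach only later rows make up. A row lasts 1/8 s, in which the tool goes at most 62.5 mm and 10.7 degrees, less where a joint would pass 70% of its speed; a pose out of reach is approached as far as the arm can. A call with a gripper value outside its range is refused whole. "hand" is the opening, from 0 (shut) to 1 (fully open), set as the call begins (left out, the last holds). The fingers move at their own pace and stop on an object; "force" is the grip in N (left out, the last holds). Time passes only in rows, so rows that repeat a pose let the fingers close. It gives the time, the measured TCP pose, the force, the opening and the grip force at its end, in the units of the state.
- telemetry.read_state(): the state, without advancing time (a new reading comes with each control period).
- eyes.camera(name): name is "scene" or "top" or "wrist"; returns a dict with "pixels" (480x640x3 uint8, red, green, blue), "fx", "fy", "cx", "cy" (pixels), "dist_coeffs" ([k1, k2, p1, p2, k3] as OpenCV has them; the pictures are not rectified), "cam_to_world" (4x4, takes a point from camera to world coordinates); the wrist camera has in their place "T_tool_cam" (4x4, takes a point from camera to tool coordinates, whose origin is the TCP and whose axes are the flange's). Camera axes: x right, y up, looking along -z (the intrinsics and any distortion apply to the point x, -y, -z); pixel columns grow to the right and rows downward; lengths in mm; the calibration is good to about 2 mm. A picture is of the moment at which its call begins: read the wrist's pose just before it. There is no depth.
- manip.sign_off(): hands the job in; it is judged then, once.
The state is a dict: "clock": time; "joints": joint angles; "qd": joint speeds; "effort": joint torques, N m; "eef_pos": TCP position; "eef_rot": TCP orientation; "wrist_force": force on the tool from outside, world axes, zero at the start; "moment": the same for the moment, N m; "finger_gap": finger opening in mm; "finger_force": force on a finger pad.
Only numpy, scipy, OpenCV 4.12 (cv2) and the standard library are available. Lean on these libraries where they do the work, as an engineer would, in place of code of your own. Each camera call takes 0.05 s, during which the arm holds its last target. There are 200 camera calls.

## Task

Take the straight cylindrical cutter (not the cone-shaped or the ball-headed tool) out of the wooden rack and set its shank upright and fully home in the bench collet, without ramming it down. Let go of it, then turn the hexagonal collet nut clockwise, seen from above, just until its resistance clearly rises and the jaws grip the shank firmly; do not force it tighter. Take the hand away and leave the other things where they are.

Things in the scene. Friction and masses are not known exactly. Their poses are not given: they have to be found in the camera images.
- cutter: Bottle-neck trimming cutter, steel, about 130 g, 70 tall, standing in a rack hole. Shank 14 dia, 38 long, its foot chamfered over the lowest 3 to 9 dia; above it a straight fluted cylindrical head 22 dia from 38 to 66, then a 10 dia stub to 70. Origin: centre of the foot; z up along the axis.
- rack: Fixed wooden block 50 (x) by 200 (y) by 34 high, three blind square holes 18 wide, 28 deep, at y = -70, 0, +70 from its centre. The cutter and the other two tools stand in them in any order. Feet of the tools are 6 above the table. Origin: underside centre.
- countersink: Leave alone. Same 14 dia shank, cone-shaped head 26 dia, narrowing upward, 70 tall. In the rack. Origin: centre of the foot, z up.
- ballburr: Leave alone. Same 14 dia shank, ball head 26 dia on a 10 dia neck, 72 tall. In the rack. Origin: centre of the foot, z up.
- holder: Fixed bench collet: grey flange 100 x 100 x 12, dark steel post 32 dia, nut on top. Origin: underside centre, z up. The table top is z = 0.
- bore (a point): Centre of the collet bore's floor (top of the seat), 38 above the table, on the collet's vertical axis. A fully home cutter has its foot here. The jaws stand up from here to 69, their tops flared as a lead-in to about 71; nut top at 67. At the start the bore is 1.0 to 2.8 wider in radius than the shank.
- nut: Hexagonal steel collet nut, 40 across flats, 25 tall (42 to 67 above the table). Origin: underside centre, on the axis. Flats face its x axis and every 60 deg. Clockwise from above tightens; about 0.5 N m of plain friction, it stays where left. After 0.25 to 0.75 rad the jaws meet the shank, then torque climbs 2 N m per rad: a rise of 0.25 to 0.45 N m is a firm grip, more is forcing it.
- seat: Steel disc 21 dia that is the floor of the bore, 34 to 38 above the table; rigid. Pushing the shank on it with more than 40 N is ramming.
- jaw0: One of the four brass jaws around the bore, 90 deg apart; a slider 8.5 wide and 31 tall that moves radially as the nut turns. Origin: foot of its gripping face, at the height of the bore's floor; its x axis points outward from the bore's axis.
- jaw1: One of the four brass jaws around the bore, 90 deg apart; a slider 8.5 wide and 31 tall that moves radially as the nut turns. Origin: foot of its gripping face, at the height of the bore's floor; its x axis points outward from the bore's axis.
- jaw2: One of the four brass jaws around the bore, 90 deg apart; a slider 8.5 wide and 31 tall that moves radially as the nut turns. Origin: foot of its gripping face, at the height of the bore's floor; its x axis points outward from the bore's axis.
- jaw3: One of the four brass jaws around the bore, 90 deg apart; a slider 8.5 wide and 31 tall that moves radially as the nut turns. Origin: foot of its gripping face, at the height of the bore's floor; its x axis points outward from the bore's axis.
- bottle1: Bystander: blue bottle with black cap, 72 dia, 200 tall. Origin: underside centre.
- bottle2: Bystander: blue bottle with black cap, 72 dia, 200 tall. Origin: underside centre.
- tape: Bystander: roll of brown tape lying flat, 90 dia, 24 high. Origin: underside centre.
- cap1: Bystander: black screw cap, 32 dia, 22 high. Origin: underside centre.
- cap2: Bystander: black screw cap, 32 dia, 22 high. Origin: underside centre.
- wrench: Bystander: flat spanner lying on the table, about 200 long along its x. Origin: underside centre.
Mind the look-alikes: they are no part of the job. Leave any pink look-alike of the cutter alone.

How it is judged:
By the outcome, as a careful person would: the job done as asked, in the order asked, and still so for the second after the job is handed in, with the robot touching nothing.
It also fails if it takes over 72 s, if anything falls off the work surface, if the arm or the gripper's body presses on something with over 40 N, if the wrist force passes 120 N, or if a joint passes its speed limit or range.

## Working session

There is one attempt and no reset: what is moved stays moved. The work goes in short steps, Python scripts to look and compute and a tool call to move; the robot and the scene stay as the last step left them, time stands still between calls to the robot, and variables do not carry over. Pictures are saved under pics/ and viewed, at most 10 in all, crops included, and the job is handed in when it is done.

Besides the shell and the picture viewer there is one more tool, called as name(argument=value, ...) on one line, values as JSON. play_rows: Moves the arm, as the interface text tells. Its arguments: {"type":"object","properties":{"translation":{"type":"array","items":{"type":"array","items":{"type":"number"}}},"yaw":{"type":"array","items":{"type":"number"}},"hand":{"type":"number"},"force":{"type":"number"}},"required":["translation","yaw"]}

```bash
mkdir -p pics
cat > h.py <<'E'
import numpy as np, cv2
from cell import telemetry, eyes, manip
from scipy.spatial.transform import Rotation as R
def cam(n):
    s=telemetry.read_state(); c=eyes.camera(n)
    if n=="wrist":
        T=np.eye(4); T[:3,:3]=R.from_euler('xyz',s["eef_rot"]).as_matrix(); T[:3,3]=s["eef_pos"]
        c["cam_to_world"]=T@np.array(c["T_tool_cam"])
    c["cam_to_world"]=np.array(c["cam_to_world"])
    return c
def K(c): return np.array([[c["fx"],0,c["cx"]],[0,c["fy"],c["cy"]],[0,0,1.]])
def onplane(c,uv,z):
    p=cv2.undistortPoints(np.array(uv,float).reshape(-1,1,2),K(c),np.array(c["dist_coeffs"],float)).reshape(-1,2)
    d=np.c_[p[:,0],-p[:,1],-np.ones(len(p))]@c["cam_to_world"][:3,:3].T
    o=c["cam_to_world"][:3,3]
    return o+d*((z-o[2])/d[:,2])[:,None]
def proj(c,P):
    P=np.array(P,float).reshape(-1,3); M=c["cam_to_world"]
    q=(P-M[:3,3])@M[:3,:3]; q=q*[1,-1,-1]
    return cv2.projectPoints(q,np.zeros(3),np.zeros(3),K(c),np.array(c["dist_coeffs"],float))[0].reshape(-1,2)
def save(c,n,crop=None,k=1):
    im=c["pixels"][:,:,::-1]
    if crop: im=im[crop[1]:crop[3],crop[0]:crop[2]]
    cv2.imwrite("pics/"+n,cv2.resize(im,None,fx=k,fy=k,interpolation=cv2.INTER_CUBIC))
E
python3 - <<'E'
from h import *
for n in("scene","top"):
    c=cam(n); save(c,n+".png"); print(n,c["fx"],c["dist_coeffs"],c["cam_to_world"].round(2).tolist())
print(telemetry.read_state()); print([x for x in dir(manip) if x[0]!='_'])
E
```

```text
scene 529.8000819794983 [-0.07836351  0.          0.          0.          0.        ] [[-0.83, -0.44, 0.34, 975.25], [0.56, -0.65, 0.51, 565.04], [-0.0, 0.62, 0.79, 940.19], [0.0, 0.0, 0.0, 1.0]]
top 460.4735040733617 [-0.01144349  0.          0.          0.          0.        ] [[-0.02, 0.98, -0.19, 397.98], [-1.0, -0.02, -0.01, -34.04], [-0.01, 0.19, 0.98, 967.4], [0.0, 0.0, 0.0, 1.0]]
{'clock': 0.1, 'joints': array([ 1.21037520e+00,  3.00402778e-01,  1.52150118e+00,  2.61096927e-05,
        1.32069154e+00, -6.65766506e-02]), 'qd': array([-0.0011659 , -0.00013671, -0.0015494 ,  0.00075422,  0.00080342,
       -0.00011352]), 'effort': array([ 3.57524950e-04, -5.32646298e+01, -3.53278077e+01,  7.09829153e-02,
        2.35553063e-02, -4.54763233e-05]), 'eef_pos': array([159.20289568, 526.21877164, 204.95760437]), 'eef_rot': array([-3.14059371e+00, -9.19516600e-05,  2.84774165e+00]), 'wrist_force': array([-1.10743151,  0.65772445,  0.69789324]), 'moment': array([-0.03847226,  0.0013863 , -0.0001466 ]), 'finger_force': 0.0, 'finger_gap': 94.10832097724705}
['Unreachable', 'grip_point_offset', 'sign_off']
```

View pics/scene.png

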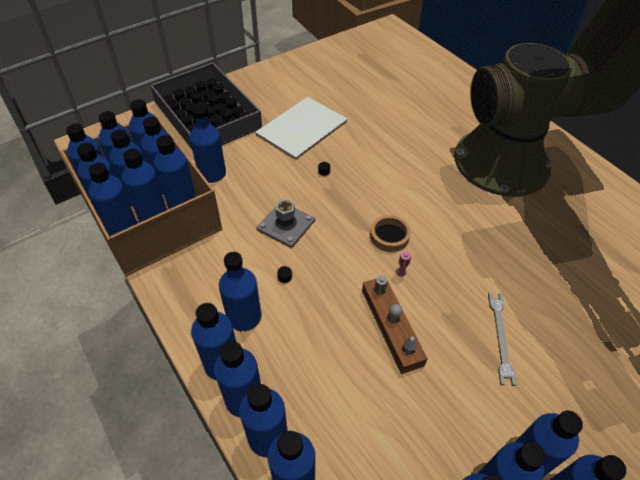

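View pics/top.png

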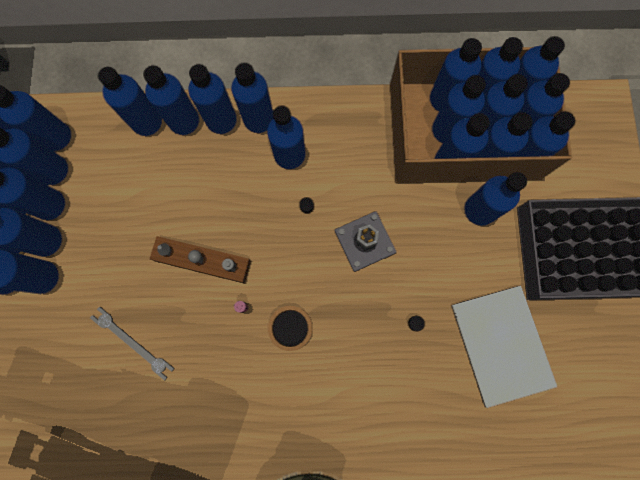

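Three rack candidates: scene (381,284) / top (229,264), which looks straight-headed. Scene (396,313) looks like the ball, and scene (410,345) the cone. The pink one at scene (404,262) is a look-alike. I'll confirm in an enlarged crop, with the nut beside it.

Run:
```python
from h import *
s=cam("scene");t=cam("top")
a=cv2.resize(s["pixels"][245:375,345:445],(400,520),interpolation=cv2.INTER_CUBIC)
b=cv2.resize(t["pixels"][205:275,330:400],(400,400),interpolation=cv2.INTER_CUBIC)
o=np.zeros((520,800,3),np.uint8);o[:,:400]=a;o[:400,400:]=b
cv2.imwrite("pics/crop.png",o[:,:,::-1])
# rack / flange rough
print("tools top z=76",onplane(t,[(229,264),(195,257),(165,250)],70).round(1).tolist())
print("tool scene",onplane(s,[(381,279)],74).round(1).tolist())
print("nut top",onplane(t,[(368,236)],67).round(1), "scene",onplane(s,[(286,205)],67).round(1))
print("rack corners z34",onplane(t,[(156,237),(251,258),(245,283),(151,262)],34).round(1).tolist())
print("flange corners z12",onplane(t,[(335,232),(376,212),(396,251),(354,271)],12).round(1).tolist())
print("bottle, cap",onplane(t,[(288,160),(484,215)],0).round(0).tolist())
```

```text
tools top z=76 [[529.4, 148.8, 70.0], [544.9, 216.6, 70.0], [560.3, 277.0, 70.0]]
tool scene [[531.8, 147.6, 74.0]]
nut top [[ 580.  -127.4   67. ]] scene [[ 579.9 -130.5   67. ]]
rack corners z34 [[594.7, 309.5, 34.0], [546.1, 111.0, 34.0], [495.0, 122.9, 34.0], [542.4, 317.4, 34.0]]
flange corners z12 [[601.4, -63.6, 12.0], [643.1, -152.4, 12.0], [557.7, -190.5, 12.0], [517.4, -100.9, 12.0]]
bottle, cap [[770.0, 36.0, 0.0], [634.0, -386.0, 0.0]]
```

View pics/crop.png

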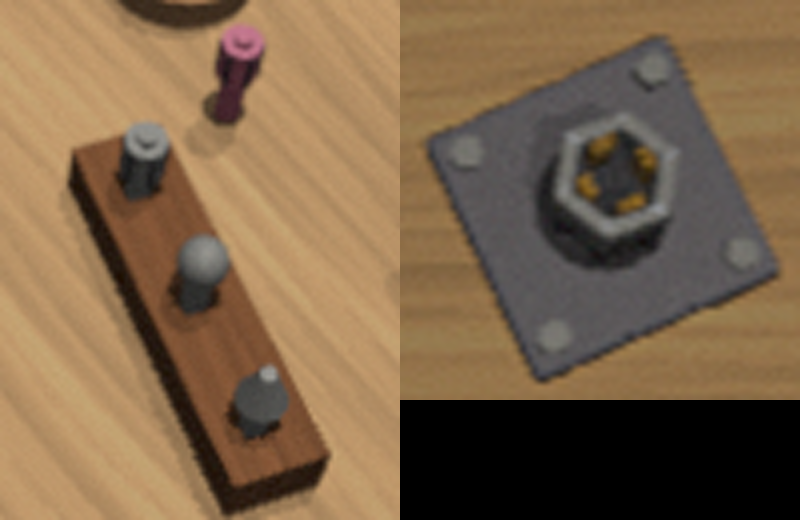

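The crop confirms it: the plain cylinder with a stub is at the rack end, crop (143,160) = scene (381,284). The ball is in the middle, the cone at the far end, and the pink copy stands off the rack. I'm moving above the cutter at about (530,148), with the fingers closing across the rack.

play_rows(translation=[[0.04, -0.04, 0], [0.08, -0.08, 0], [0.12, -0.12, 0], [0.16, -0.16, 0], [0.2, -0.2, 0], [0.24, -0.24, 0], [0.28, -0.28, 0], [0.31, -0.31, 0], [0.34, -0.345, -0.01], [0.36, -0.365, -0.02], [0.37, -0.378, -0.03], [0.37, -0.378, -0.03]], yaw=[-0.17, -0.34, -0.5, -0.66, -0.82, -0.98, -1.12, -1.26, -1.38, -1.46, -1.518, -1.518], hand=0.55, force=25)

```text
clock: 1.7
eef_pos: [529.0, 148.0, 174.5]
eef_rot: [-3.14, 0.001, 1.329]
wrist_force: [-0.3, 0.8, 0.1]
finger_gap: 51.8
finger_force: 0.0
```

Run:
```python
from h import *
c=cam("wrist"); s=telemetry.read_state(); print(s["eef_pos"],s["eef_rot"],s["finger_gap"],s["wrist_force"])
print(c["cam_to_world"].round(2).tolist(), proj(c,[[530,148,76],[530,148,72],[530,148,34]]))
save(c,"w1.png"); np.save("w1.npy",c["cam_to_world"])
```

```text
[528.83159537 148.72312481 175.22611257] [-3.14076159e+00  2.27284613e-04  1.33081010e+00] 51.75092261950022 [-0.22484465  0.58773319 -0.43627054]
[[0.97, 0.23, 0.06, 545.98], [-0.24, 0.94, 0.23, 214.74], [-0.0, -0.24, 0.97, 353.59], [0.0, 0.0, 0.0, 1.0]] [[319.21109834 241.30459818]
 [319.20481889 240.19185057]
 [319.15258975 230.94027067]]
```

View pics/w1.png

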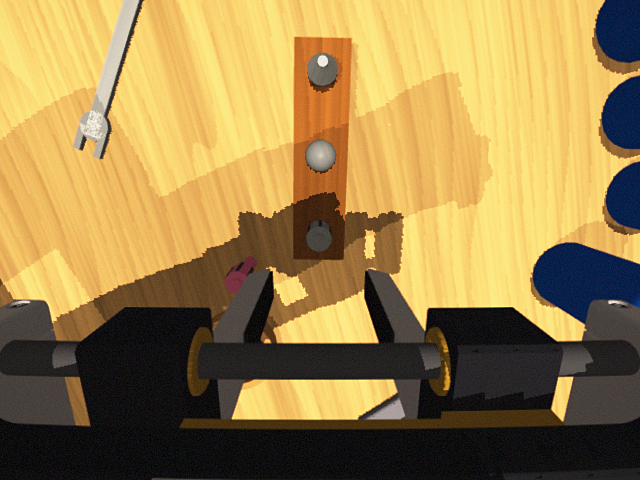

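The wrist view shows the cutter head at (319,238), where the estimate projects. The fingertips are at (257,280) and (377,280), and the pink copy at (240,275) is near the left finger, so I'll check its clearance.

Run:
```python
from h import *
t=cam("top"); c=cam("wrist")
im=c["pixels"][200:262,290:350]; 
hsv=cv2.cvtColor(c["pixels"],cv2.COLOR_RGB2HSV)
m=((hsv[:,:,1]<70)).astype(np.uint8); m[:205]=0;m[262:]=0;m[:,:295]=0;m[:,345:]=0
n,l,st,ce=cv2.connectedComponentsWithStats(m); i=1+st[1:,4].argmax(); print(st[i],ce[i])
x,y,w,h,_=st[i]; p=onplane(c,[(x+w/2,y+h-w/2)],72); print("cutter",p)
th=cv2.cvtColor(t["pixels"],cv2.COLOR_RGB2HSV); pm=((th[:,:,0]>150)&(th[:,:,0]<176)&(th[:,:,1]>70)).astype(np.uint8); 
n,l,st,ce=cv2.connectedComponentsWithStats(pm); i=1+st[1:,4].argmax(); print(st[i],ce[i])
q=onplane(t,[ce[i]],50)[0]; a=1.33-np.pi/2; d=q[:2]-[529.5,148.3]; print(q,"along y",d@[np.cos(a),np.sin(a)],"side",d@[-np.sin(a),np.cos(a)])
save(c,"w2.png",(260,190,400,310),4)
```

```text
[306 222  26  30 616] [318.74675325 236.74512987]
cutter [[530.03606963 149.9158744   72.        ]]
[235 301  13  12 103] [240.37864078 306.60194175]
[446.73839168 128.90233708  50.        ] along y -75.7479235706501 side -38.57467060656341
```

View pics/w2.png

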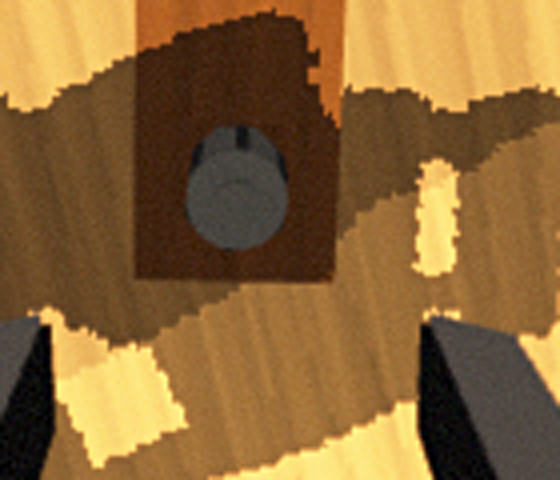

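The cutter's top face is centred at crop (237,199), which puts it at about (530,149), and the pink copy is well clear. Descending to TCP z≈43 and gripping.

play_rows(translation=[[0.001, 0.001, -0.025], [0.001, 0.001, -0.055], [0.001, 0.001, -0.085], [0.001, 0.001, -0.11], [0.001, 0.001, -0.125], [0.001, 0.001, -0.132], [0.001, 0.001, -0.132]], yaw=[0, 0, 0, 0, 0, 0, 0])

```text
clock: 2.72
eef_pos: [530.4, 149.6, 43.8]
eef_rot: [3.141, -0.0, 1.33]
wrist_force: [-1.0, 0.1, -0.1]
finger_gap: 51.7
finger_force: 0.0
```

play_rows(translation=[[0, 0, 0], [0, 0, 0], [0, 0, 0], [0, 0, 0], [0, 0, 0], [0, 0, 0], [0, 0, 0]], yaw=[0, 0, 0, 0, 0, 0, 0], hand=0.1, force=30)

```text
clock: 3.6
eef_pos: [530.4, 149.4, 43.6]
eef_rot: [3.141, -0.0, 1.33]
wrist_force: [0.7, -0.4, 3.5]
finger_gap: 21.6
finger_force: 30.0
```

Gripped with a 21.6 mm gap. I'm lifting and carrying it to a spot 50 mm beyond the collet, for an unobstructed look.

play_rows(translation=[[0, 0, 0.012], [0, 0, 0.03], [0, 0, 0.06], [0, 0, 0.09], [0, -0.01, 0.12], [0.01, -0.05, 0.135], [0.015, -0.095, 0.14], [0.02, -0.145, 0.14], [0.025, -0.195, 0.14], [0.03, -0.245, 0.14], [0.035, -0.29, 0.14], [0.038, -0.32, 0.14]], yaw=[0, 0, 0, 0, 0, 0, 0, 0, 0, 0, 0, 0])

```text
clock: 5.1
eef_pos: [568.1, -172.5, 184.7]
eef_rot: [3.141, 0.0, 1.329]
wrist_force: [-0.1, -0.8, -1.1]
finger_gap: 21.6
finger_force: 30.0
```

play_rows(translation=[[0, -0.01, 0], [0, -0.01, 0], [0, -0.01, 0]], yaw=[0, 0, 0])

```text
clock: 5.48
eef_pos: [568.3, -179.5, 183.8]
eef_rot: [3.141, -0.0, 1.331]
wrist_force: [-0.1, 0.3, -0.4]
finger_gap: 21.3
finger_force: 30.0
```

Run:
```python
from h import *
c=cam("wrist"); s=telemetry.read_state(); print(s["eef_pos"],s["eef_rot"],s["finger_gap"],s["wrist_force"],s["moment"])
print(proj(c,[[580,-129,67],[580,-129,38]]).round(1), proj(c,[s["eef_pos"],s["eef_pos"]+[0,0,19]]))
save(c,"w3.png",(200,80,440,330),2.4); np.save("w3.npy",c["cam_to_world"])
```

```text
[ 568.35209038 -179.44888071  183.7343159 ] [ 3.14143411e+00 -1.10234549e-04  1.33101882e+00] 21.236382961327983 [ 0.22619054  0.23282252 -1.75889515] [-0.07352222  0.11321188  0.04837339]
[[317.1 178.7]
 [317.2 176.9]] [[317.72785059 283.30359312]
 [317.68406795 296.66167285]]
```

View pics/w3.png

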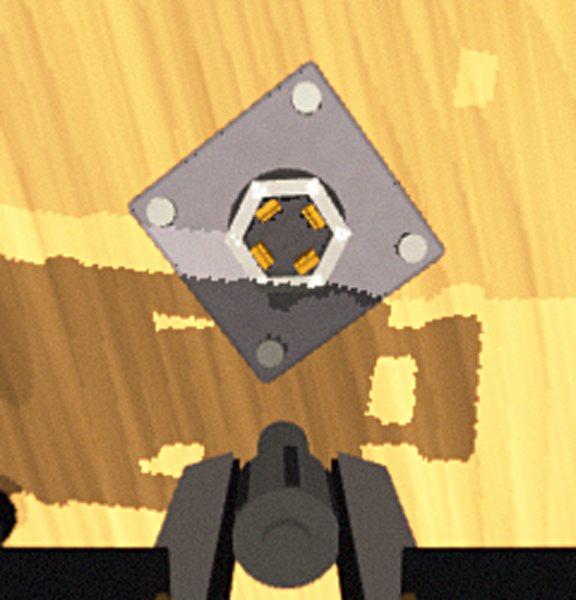

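```bash
cat >> h.py <<'E'
def crop2(uv,o=(200,80),k=2.4): return np.array(uv,float)/k+np.array(o)
E
python3 - <<'E'
from h import *
c=cam("wrist"); s=telemetry.read_state(); z=s["eef_pos"][2]; print(s["eef_pos"])
v=onplane(c,crop2([(228,235),(255,180),(318,178),(350,235),(322,288),(262,288)]),67); print(v.round(1),v.mean(0))
e=np.roll(v,-1,0)-v; a=np.degrees(np.arctan2(e[:,1],e[:,0]))%60; print("edge ang mod60",a)
print("jaws",onplane(c,crop2([(268,210),(313,217),(307,262),(261,257)]),70).mean(0))
f=onplane(c,crop2([(312,62),(443,255),(265,382),(130,207)]),12); print("flange",f.mean(0))
print("head top",onplane(c,crop2([(287,536)]),z+28.5),"foot-ish",onplane(c,crop2([(283,440)]),z-34))
print("tcp proj rim r9 foot", proj(c,[s["eef_pos"]+[0,0,-37.5]]), proj(c,[s["eef_pos"]+[0,0,28.5]]))
E
```

```text
[ 568.37182209 -179.55946202  183.69259899]
[[ 561.5 -123.8   67. ]
 [ 575.7 -107.4   67. ]
 [ 597.7 -112.    67. ]
 [ 604.4 -134.2   67. ]
 [ 590.2 -150.5   67. ]
 [ 568.8 -145.3   67. ]] [ 583.06722884 -128.88190986   67.        ]
edge ang mod60 [49.12899263 48.07386114 46.73584553 48.95484819 46.29918132 48.69209867]
jaws [ 582.23185301 -129.2828725    70.        ]
flange [ 582.49555691 -129.7991624    12.        ]
head top [[ 569.43256723 -179.07865507  212.19259899]] foot-ish [[ 568.72354959 -178.40937732  149.69259899]]
tcp proj rim r9 foot [[317.8180267  263.46218151]] [[317.69190297 304.70354107]]
```

play_rows(translation=[[0.004, 0.015, -0.005], [0.008, 0.035, -0.015], [0.013, 0.0495, -0.03], [0.013, 0.0495, -0.05], [0.013, 0.0495, -0.062], [0.013, 0.0495, -0.067], [0.013, 0.0495, -0.067], [0.013, 0.0495, -0.067]], yaw=[0, 0, 0, 0, 0, 0, 0, 0])

```text
clock: 6.58
eef_pos: [581.5, -131.2, 117.0]
eef_rot: [3.141, 0.0, 1.33]
wrist_force: [-0.2, 0.6, -0.9]
finger_gap: 21.2
finger_force: 30.0
```

Run:
```python
from h import *
c=cam("wrist"); s=telemetry.read_state(); print(s["eef_pos"],s["eef_rot"],s["wrist_force"],s["moment"])
sc=cam("scene"); tp=cam("top")
a=cv2.resize(c["pixels"][180:330,260:380],(480,600),interpolation=cv2.INTER_CUBIC)
u=proj(sc,[[581.5,-130,80]])[0].astype(int); print(u)
b=cv2.resize(sc["pixels"][u[1]-30:u[1]+30,u[0]-32:u[0]+32],(320,300),interpolation=cv2.INTER_CUBIC)
u=proj(tp,[[581.5,-130,80]])[0].astype(int); print(u)
d=cv2.resize(tp["pixels"][u[1]-30:u[1]+30,u[0]-32:u[0]+32],(320,300),interpolation=cv2.INTER_CUBIC)
cv2.imwrite("pics/w4.png",np.hstack([a,np.vstack([b,d])])[:,:,::-1])
```

```text
[ 581.5367545  -131.20992279  117.072407  ] [3.14056852e+00 1.48037865e-05 1.32962288e+00] [-0.42678427  1.15987129 -0.29984855] [-0.11540954  0.09173834  0.00401183]
[285 201]
[369 233]
```

View pics/w4.png

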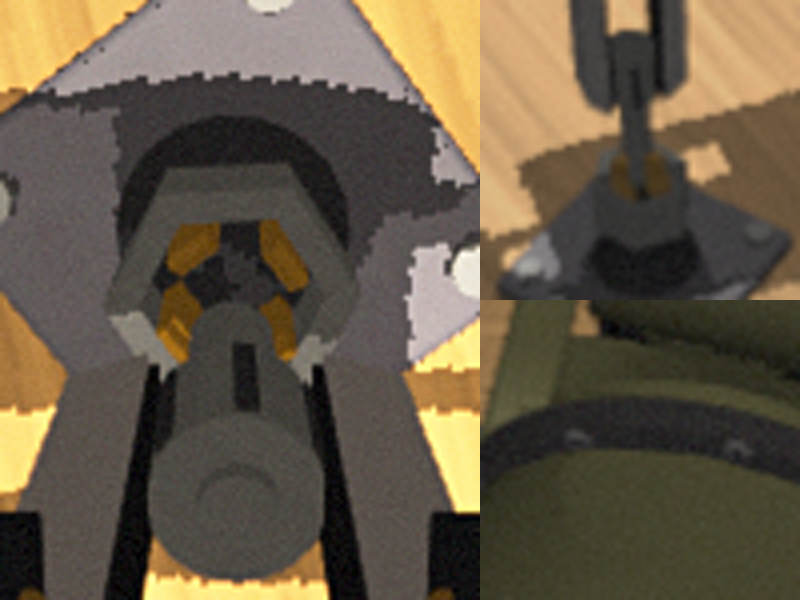

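Run:
```python
from h import *
c=cam("wrist"); s=telemetry.read_state(); p=s["eef_pos"];z=p[2]; print(p)
f=lambda l: crop2(l,(260,180),4)
print("head",onplane(c,f([(236,492)]),z+28.5), "head edges", onplane(c,f([(148,490),(325,490),(236,578)]),z+28.5).round(1).tolist())
print("hex L R",onplane(c,f([(107,305),(358,290)]),67).mean(0), onplane(c,f([(168,168),(278,163)]),67).round(1).tolist())
a=1.33
# far flat midpoint minus 20mm apothem along +yaw dir
v=onplane(c,f([(107,305),(168,168),(278,163),(358,290)]),67)
print(v.round(1).tolist(), np.linalg.norm(v[0]-v[3]))
e=v[2]-v[1];n=np.array([e[1],-e[0],0])/np.linalg.norm(e); print("angle edge",np.degrees(np.arctan2(e[1],e[0])),"centre",(v[1]+v[2])/2+n*20)
print("jaws",onplane(c,f([(200,235),(292,245),(180,315),(285,325)]),70).mean(0))
```

```text
[ 581.41490506 -131.19698101  116.8229962 ]
head [[ 582.25493986 -130.58077771  145.3229962 ]] head edges [[572.0, -127.8, 145.3], [592.8, -132.9, 145.3], [579.5, -141.7, 145.3]]
hex L R [ 582.31287424 -128.61257049   67.        ] [[577.1, -103.3, 67.0], [595.7, -107.0, 67.0]]
[[560.4, -124.6, 67.0], [577.1, -103.3, 67.0], [595.7, -107.0, 67.0], [604.2, -132.6, 67.0]] 44.575842234726665
angle edge -11.151474515237812 centre [ 582.53341767 -124.78439961   67.        ]
jaws [ 584.43149798 -125.02816582   70.        ]
```

Correcting y by +1.3 mm, then lowering into the bore in stages and watching the force.

play_rows(translation=[[0, 0.0013, 0], [0, 0.0013, -0.004], [0, 0.0013, -0.007], [0, 0.0013, -0.01], [0, 0.0013, -0.012], [0, 0.0013, -0.014], [0, 0.0013, -0.014]], yaw=[0, 0, 0, 0, 0, 0, 0])

```text
clock: 7.65
eef_pos: [581.2, -129.7, 102.3]
eef_rot: [-3.141, -0.0, 1.33]
wrist_force: [0.4, -0.6, -0.8]
finger_gap: 21.4
finger_force: 30.0
```

Run:
```python
from h import *
s=telemetry.read_state(); print(s["eef_pos"],s["wrist_force"],s["moment"])
```

```text
[ 581.22954368 -129.74391361  102.30144492] [ 0.37840349 -0.5718821  -0.76082339] [-0.08212159  0.0621523  -0.05843047]
```

play_rows(translation=[[0, 0, -0.004], [0, 0, -0.008], [0, 0, -0.012], [0, 0, -0.016], [0, 0, -0.018], [0, 0, -0.018]], yaw=[0, 0, 0, 0, 0, 0])

```text
clock: 8.4
eef_pos: [581.2, -129.8, 84.3]
eef_rot: [-3.141, 0.0, 1.33]
wrist_force: [0.1, 0.2, -0.6]
finger_gap: 21.3
finger_force: 30.0
```

play_rows(translation=[[0, 0, -0.002], [0, 0, -0.004], [0, 0, -0.006], [0, 0, -0.006]], yaw=[0, 0, 0, 0])

```text
clock: 8.9
eef_pos: [581.2, -129.8, 78.2]
eef_rot: [-3.141, 0.0, 1.33]
wrist_force: [-0.1, 0.0, -0.6]
finger_gap: 21.4
finger_force: 30.0
```

play_rows(translation=[[0, 0, -0.0007], [0, 0, -0.0014], [0, 0, -0.0017], [0, 0, -0.0017]], yaw=[0, 0, 0, 0])

```text
clock: 9.4
eef_pos: [581.3, -129.8, 76.8]
eef_rot: [3.142, 0.0, 1.33]
wrist_force: [0.5, 0.8, -0.5]
finger_gap: 21.9
finger_force: 30.0
```

play_rows(translation=[[0, 0, -0.0003], [0, 0, -0.0006], [0, 0, -0.0006]], yaw=[0, 0, 0])

```text
clock: 9.78
eef_pos: [581.3, -129.8, 76.1]
eef_rot: [-3.142, 0.0, 1.33]
wrist_force: [-0.0, 0.1, -1.6]
finger_gap: 21.7
finger_force: 30.0
```

play_rows(translation=[[0, 0, -0.0002], [0, 0, -0.0004], [0, 0, -0.0004]], yaw=[0, 0, 0])

```text
clock: 10.15
eef_pos: [581.3, -129.8, 75.8]
eef_rot: [3.142, 0.0, 1.33]
wrist_force: [-0.3, -0.2, -0.8]
finger_gap: 21.4
finger_force: 30.0
```

play_rows(translation=[[0, 0, -0.0002], [0, 0, -0.0003], [0, 0, -0.0003]], yaw=[0, 0, 0])

```text
clock: 10.52
eef_pos: [581.3, -129.8, 75.6]
eef_rot: [3.141, 0.0, 1.33]
wrist_force: [-0.9, 0.1, 2.4]
finger_gap: 21.5
finger_force: 30.0
```

play_rows(translation=[[0, 0, -0.0002], [0, 0, -0.0003], [0, 0, -0.0003]], yaw=[0, 0, 0])

```text
clock: 10.9
eef_pos: [581.4, -129.8, 75.6]
eef_rot: [3.141, 0.0, 1.33]
wrist_force: [-2.4, 0.2, 6.3]
finger_gap: 21.4
finger_force: 30.0
```

Contact at 6 N, at the expected home height. Opening the hand to release, then checking the cutter.

play_rows(translation=[[0, 0, 0.0003], [0, 0, 0.0003], [0, 0, 0.0003], [0, 0, 0.0003], [0, 0, 0.0003], [0, 0, 0.0003], [0, 0, 0.0003]], yaw=[0, 0, 0, 0, 0, 0, 0], hand=0.8)

```text
clock: 11.78
eef_pos: [581.3, -129.8, 75.4]
eef_rot: [3.142, 0.0, 1.33]
wrist_force: [-0.1, -0.2, -0.2]
finger_gap: 75.1
finger_force: 0.0
```

play_rows(translation=[[0, 0, 0], [0, 0, 0], [0, 0, 0], [0, 0, 0], [0, 0, 0], [0, 0, 0]], yaw=[0.14, 0.28, 0.42, 0.555, 0.555, 0.555])

```text
clock: 12.52
eef_pos: [581.3, -129.8, 75.4]
eef_rot: [3.142, 0.0, 1.882]
wrist_force: [0.0, 0.4, 0.2]
finger_gap: 75.3
finger_force: 0.0
```

Run:
```python
from h import *
c=cam("wrist"); s=telemetry.read_state(); print(s["eef_pos"],s["eef_rot"],s["joints"][5],s["wrist_force"],s["moment"],s["finger_gap"])
sc=cam("scene")
a=c["pixels"][150:400,190:450]; a=cv2.resize(a,(520,500),interpolation=cv2.INTER_CUBIC)
b=cv2.resize(sc["pixels"][165:245,255:315],(280,373),interpolation=cv2.INTER_CUBIC); b=np.vstack([b,np.zeros((127,280,3),np.uint8)])
cv2.imwrite("pics/w5.png",np.hstack([a,b])[:,:,::-1])
print(proj(c,[[581.5,-130,108],[581.5,-130,67]]))
```

```text
[ 581.28000206 -129.79096558   75.44464716] [3.14157479e+00 6.00026539e-06 1.88230634e+00] -0.5926861194546311 [ 0.37843428 -0.20826738 -0.49821346] [-0.01412207  0.01512141 -0.02219796] 75.07721436951903
[[318.56363275 308.39676335]
 [318.49044098 278.37725124]]
```

View pics/w5.png

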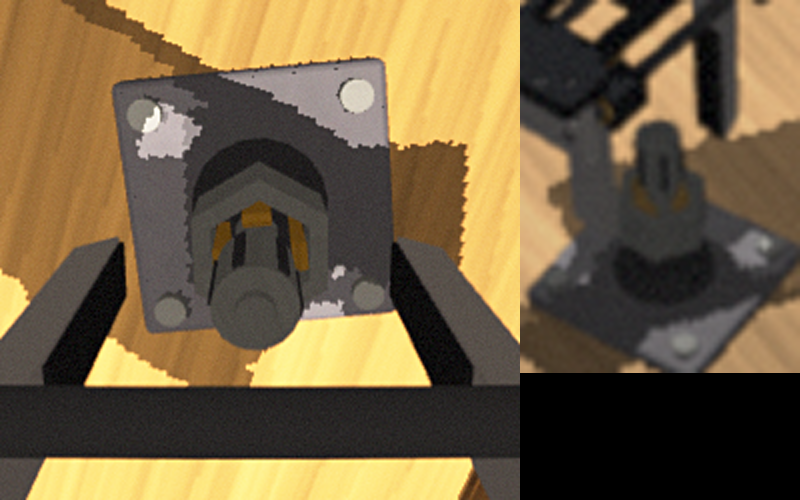

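The cutter stands upright in the bore, with its head at crop (256,305). The nut's flats at x≈194 and 328 lie parallel to the fingers and centred between them. Lowering the fingers round the nut and closing lightly.

play_rows(translation=[[0, 0, -0.01], [0, 0, -0.02], [0, 0, -0.03], [0, 0, -0.037], [0, 0, -0.0395], [0, 0, -0.0395]], yaw=[0, 0, 0, 0, 0, 0])

```text
clock: 13.38
eef_pos: [581.3, -129.8, 35.9]
eef_rot: [3.142, 0.0, 1.885]
wrist_force: [-0.6, 1.1, -0.4]
finger_gap: 75.0
finger_force: 0.0
```

play_rows(translation=[[0, 0, 0], [0, 0, 0], [0, 0, 0], [0, 0, 0], [0, 0, 0], [0, 0, 0], [0, 0, 0], [0, 0, 0]], yaw=[0, 0, 0, 0, 0, 0, 0, 0], hand=0.3, force=30)

```text
clock: 14.38
eef_pos: [582.0, -129.6, 36.1]
eef_rot: [3.14, 0.001, 1.885]
wrist_force: [5.7, 1.0, -2.6]
finger_gap: 40.0
finger_force: 30.0
```

```bash
cat > m.py <<'E'
from h import *
S=[telemetry.read_state() for _ in range(8)]
f=lambda k: np.mean([s[k] for s in S],0).round(3)
print(f("clock"),f("eef_pos"),"yaw",f("eef_rot")[2],"F",f("wrist_force"),"M",f("moment"),"gap",f("finger_gap"),f("finger_force"),"eff6",f("effort")[5], "j6",f("joints")[5], "std",np.std([s["moment"][2] for s in S]))
E
python3 m.py
```

```text
14.375 [ 581.951 -129.586   36.09 ] yaw 1.885 F [ 5.701  1.042 -2.604] M [ 0.242 -0.7    0.348] gap 40.002 29.986 eff6 0.283 j6 -0.595 std 0.0
```

Gap 40.0, so the pads are flush on the flats. I'll centre the hand on the nut axis, firm up the grip and start turning clockwise.

play_rows(translation=[[0.0008, 0.0003, 0], [0.0008, 0.0003, 0], [0.0008, 0.0003, 0]], yaw=[0, 0, 0], force=55)

```text
clock: 14.75
eef_pos: [582.0, -129.5, 36.1]
eef_rot: [-3.142, 0.0, 1.885]
wrist_force: [-1.4, -1.1, 3.9]
finger_gap: 39.7
finger_force: 55.0
```

```bash
python3 m.py
```

```text
14.75 [ 582.033 -129.542   36.07 ] yaw 1.885 F [-1.368 -1.093  3.894] M [-0.197  0.417  0.461] gap 39.71 54.995 eff6 0.442 j6 -0.594 std 0.0
```

play_rows(translation=[[0, 0, 0], [0, 0, 0], [0, 0, 0]], yaw=[-0.03, -0.06, -0.1])

```text
clock: 15.12
eef_pos: [581.9, -129.6, 36.1]
eef_rot: [-3.141, 0.0, 1.782]
wrist_force: [-3.1, -0.2, 5.3]
finger_gap: 39.8
finger_force: 55.0
```

```bash
python3 m.py
```

```text
15.125 [ 581.943 -129.582   36.069] yaw 1.782 F [-3.09  -0.198  5.281] M [-0.284  0.848  0.493] gap 39.82 55.03 eff6 -0.238 j6 -0.492 std 0.0
```

play_rows(translation=[[0, 0, 0], [0, 0, 0], [0, 0, 0]], yaw=[-0.03, -0.06, -0.1])

```text
clock: 15.5
eef_pos: [581.8, -129.6, 36.1]
eef_rot: [-3.141, 0.0, 1.682]
wrist_force: [-4.1, -1.7, 6.0]
finger_gap: 39.9
finger_force: 55.0
```

```bash
python3 m.py
```

```text
15.5 [ 581.837 -129.587   36.075] yaw 1.682 F [-4.141 -1.702  5.989] M [-0.339  0.99   0.509] gap 39.879 55.031 eff6 -0.237 j6 -0.392 std 0.0
```

Mz sits at about 0.50, the plain friction. Turning on in 0.1 rad steps.

play_rows(translation=[[-0.0002, 0, 0], [-0.0004, 0, 0], [-0.0005, 0, 0]], yaw=[-0.03, -0.06, -0.1])

```text
clock: 15.88
eef_pos: [581.7, -129.6, 36.1]
eef_rot: [3.141, 0.0, 1.582]
wrist_force: [-1.0, -2.8, 5.0]
finger_gap: 39.5
finger_force: 55.0
```

```bash
python3 m.py
```

```text
15.875 [ 581.71  -129.578   36.09 ] yaw 1.582 F [-0.959 -2.802  4.987] M [-0.398  0.518  0.565] gap 39.528 55.028 eff6 -0.239 j6 -0.292 std 0.0
```

play_rows(translation=[[0, 0, 0], [0, 0, 0]], yaw=[-0.03, -0.06])

```text
clock: 16.12
eef_pos: [581.6, -129.6, 36.1]
eef_rot: [3.141, 0.0, 1.523]
wrist_force: [-2.1, -2.0, 4.7]
finger_gap: 39.6
finger_force: 55.0
```

```bash
python3 m.py
```

```text
16.125 [ 581.64  -129.608   36.076] yaw 1.523 F [-2.122 -2.004  4.659] M [-0.419  0.618  0.588] gap 39.576 55.029 eff6 0.021 j6 -0.233 std 0.0
```

play_rows(translation=[[0, 0, 0], [0, 0, 0]], yaw=[-0.03, -0.06])

```text
clock: 16.38
eef_pos: [581.6, -129.6, 36.1]
eef_rot: [3.142, 0.0, 1.463]
wrist_force: [-2.3, -2.2, 6.5]
finger_gap: 39.4
finger_force: 55.0
```

```bash
python3 m.py
```

```text
16.375 [ 581.57  -129.59    36.068] yaw 1.463 F [-2.348 -2.163  6.514] M [-0.426  0.757  0.493] gap 39.376 55.03 eff6 0.016 j6 -0.173 std 0.0
```

play_rows(translation=[[-0.0001, 0, 0], [-0.0002, 0, 0]], yaw=[-0.03, -0.06])

```text
clock: 16.62
eef_pos: [581.5, -129.6, 36.1]
eef_rot: [3.141, 0.0, 1.403]
wrist_force: [-0.6, -1.6, 4.6]
finger_gap: 39.8
finger_force: 55.0
```

```bash
python3 m.py
```

```text
16.625 [ 581.489 -129.557   36.074] yaw 1.403 F [-0.646 -1.623  4.558] M [-0.446  0.455  0.525] gap 39.79 55.028 eff6 0.022 j6 -0.113 std 0.0
```

play_rows(translation=[[0, 0, 0], [0, 0, 0]], yaw=[-0.03, -0.06])

```text
clock: 16.88
eef_pos: [581.4, -129.6, 36.1]
eef_rot: [3.141, 0.0, 1.343]
wrist_force: [-1.9, -2.2, 6.4]
finger_gap: 39.8
finger_force: 55.0
```

```bash
python3 m.py
```

```text
16.875 [ 581.431 -129.557   36.07 ] yaw 1.343 F [-1.896 -2.2    6.406] M [-0.42   0.587  0.464] gap 39.847 55.03 eff6 0.017 j6 -0.053 std 0.0
```

play_rows(translation=[[0, 0, 0], [0, 0, 0]], yaw=[-0.03, -0.06])

```text
clock: 17.12
eef_pos: [581.4, -129.6, 36.1]
eef_rot: [3.142, 0.0, 1.283]
wrist_force: [-2.0, -2.0, 5.9]
finger_gap: 39.9
finger_force: 55.0
```

```bash
python3 m.py
```

```text
17.125 [ 581.377 -129.573   36.071] yaw 1.283 F [-2.027 -2.019  5.929] M [-0.369  0.731  0.549] gap 39.913 55.035 eff6 0.028 j6 0.007 std 0.0
```

play_rows(translation=[[0, 0, 0], [0, 0, 0]], yaw=[-0.03, -0.06])

```text
clock: 17.38
eef_pos: [581.3, -129.5, 36.1]
eef_rot: [-3.141, 0.0, 1.223]
wrist_force: [-2.8, -2.4, 6.7]
finger_gap: 39.6
finger_force: 55.0
```

```bash
python3 m.py
```

```text
17.375 [ 581.314 -129.532   36.063] yaw 1.223 F [-2.796 -2.363  6.733] M [-0.311  0.793  0.585] gap 39.602 55.048 eff6 0.052 j6 0.067 std 0.0
```

play_rows(translation=[[0, 0, 0], [0, 0, 0]], yaw=[-0.03, -0.06])

```text
clock: 17.62
eef_pos: [581.2, -129.5, 36.1]
eef_rot: [-3.141, 0.0, 1.163]
wrist_force: [-3.7, -2.1, 6.7]
finger_gap: 39.7
finger_force: 55.1
```

```bash
python3 m.py
```

```text
17.625 [ 581.25  -129.518   36.067] yaw 1.163 F [-3.687 -2.107  6.725] M [-0.249  0.948  0.65 ] gap 39.724 55.102 eff6 0.155 j6 0.127 std 0.0
```

play_rows(translation=[[0, 0, 0], [0, 0, 0]], yaw=[-0.02, -0.04])

```text
clock: 17.88
eef_pos: [581.2, -129.5, 36.1]
eef_rot: [-3.141, 0.0, 1.124]
wrist_force: [-3.2, -2.1, 6.6]
finger_gap: 39.7
finger_force: 55.1
```

```bash
python3 m.py
```

```text
17.875 [ 581.223 -129.484   36.071] yaw 1.124 F [-3.204 -2.131  6.626] M [-0.286  0.892  0.731] gap 39.656 55.142 eff6 0.394 j6 0.167 std 0.0
```

play_rows(translation=[[0, 0, 0], [0, 0, 0]], yaw=[-0.02, -0.04])

```text
clock: 18.12
eef_pos: [581.2, -129.5, 36.0]
eef_rot: [-3.141, 0.0, 1.084]
wrist_force: [-3.6, -2.1, 8.2]
finger_gap: 39.3
finger_force: 55.2
```

```bash
python3 m.py
```

```text
18.125 [ 581.165 -129.496   36.044] yaw 1.084 F [-3.585 -2.095  8.153] M [-0.276  1.045  0.834] gap 39.345 55.19 eff6 0.466 j6 0.207 std 0.0
```

The rise is now about 0.30 N m over the 0.52 baseline. One last 0.02 rad for margin, then release.

play_rows(translation=[[0, 0, 0], [0, 0, 0], [0, 0, 0]], yaw=[-0.01, -0.02, -0.02])

```text
clock: 18.5
eef_pos: [581.2, -129.5, 36.1]
eef_rot: [-3.141, 0.0, 1.064]
wrist_force: [-3.6, -2.5, 7.6]
finger_gap: 39.8
finger_force: 55.2
```

```bash
python3 m.py
```

```text
18.5 [ 581.173 -129.474   36.076] yaw 1.064 F [-3.617 -2.543  7.605] M [-0.204  0.982  0.729] gap 39.807 55.169 eff6 0.853 j6 0.226 std 0.0
```

play_rows(translation=[[0, 0, 0], [0, 0, 0], [0, 0, 0], [0, 0, 0], [0, 0, 0], [0, 0, 0]], yaw=[0, 0, 0, 0, 0, 0], hand=0.8)

```text
clock: 19.25
eef_pos: [581.4, -129.5, 35.9]
eef_rot: [-3.142, -0.0, 1.065]
wrist_force: [0.2, 0.2, -0.6]
finger_gap: 75.2
finger_force: 0.0
```

play_rows(translation=[[0, 0, 0.01], [0, 0, 0.03], [0, 0, 0.06], [0, 0, 0.09], [0, 0, 0.12], [0, 0, 0.15], [-0.02, 0, 0.17], [-0.05, 0, 0.18], [-0.08, 0, 0.18], [-0.09, 0, 0.18], [-0.09, 0, 0.18]], yaw=[0, 0, 0, 0, 0, 0, 0, 0, 0, 0, 0])

```text
clock: 20.62
eef_pos: [491.6, -129.6, 216.5]
eef_rot: [3.141, -0.0, 1.065]
wrist_force: [-0.7, 0.3, -0.1]
finger_gap: 75.0
finger_force: 0.0
```

```bash
python3 m.py
python3 - <<'E'
from h import *
c=cam("wrist"); sc=cam("scene")
u=proj(c,[[581.8,-129.6,70]])[0].astype(int); print(u)
x0=max(0,min(520,u[0]-60)); y0=max(0,min(360,u[1]-60))
a=cv2.resize(c["pixels"][y0:y0+120,x0:x0+120],(400,400),interpolation=cv2.INTER_CUBIC)
b=cv2.resize(sc["pixels"][165:245,245:325],(400,400),interpolation=cv2.INTER_CUBIC)
cv2.imwrite("pics/w6.png",np.hstack([a,b])[:,:,::-1])
E
```

```text
20.625 [ 491.595 -129.56   216.515] yaw 1.065 F [-0.729  0.304 -0.139] M [-0.046  0.118  0.022] gap 75.05 0.0 eff6 -0.078 j6 0.176 std 0.0
[399 185]
```

View pics/w6.png

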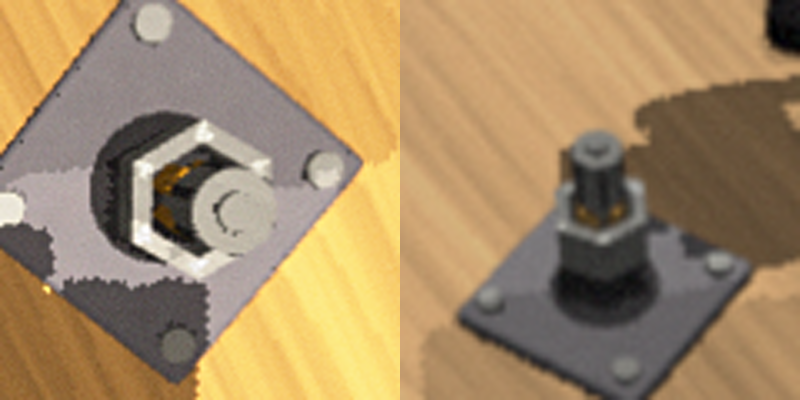

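The cutter stands upright in the collet (head at wrist crop (235,210), scene crop (597,150)) with the jaws closed in on it, and the hand is clear. Handing in.

```bash
python3 -c "
from cell import manip; print(manip.sign_off())"
```

```text
the job is handed in; nothing more can be done
None
```

The straight cutter is home and upright in the collet (about 6 N seating force), the nut is turned clockwise about 0.82 rad to an estimated 0.33 N m torque rise, the hand is clear, and the job was handed in at about 21 s with no result reported back.

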